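# Wedge the utensil holder in its track and stand the stirring paddle in it

## Task

Slide the holder cup along its dovetail track, away from you, until it wedges firmly and stays tight by itself when you let go of it; press, do not ram it. Then take the wooden paddle that leans in the slanted drying stand and stand it upright in the hole of the cup, handle down, right to the bottom, and let go. Leave the other things on the worktop where they are.

Things in the scene. Friction and masses are not known exactly. Their poses are not given: they have to be found in the camera images.
- track: Aluminium dovetail track fixed to the worktop: plate 220 x 140 x 6 mm, two undercut rails, 29 mm high in all. Origin: centre of the plate's underside, +z up; +x is the way to push the cup, away from the robot. Seen along +x the right rail is straight, the left one closes in by 5 degrees. No end stop: the cup wedges with its origin -10 to 60 mm from this one along +x, each time elsewhere.
- rail: The left rail of the track: dark bar 200 x 8 x 12 mm, fixed (its origin is the track's origin), carrying a slanting aluminium strip, the stiffly sprung gib, that the shoe wedges against. The strip is set up to 2.3 mm nearer or farther each time; 1 mm shifts the wedging place by 11 mm and no reading shows it: feel for it. Do not ram the cup: over 25 N is too much.
- cup: Utensil holder: white stoneware cup, 60 mm outside diameter, on a birch dovetail shoe 100 x 76 x 18 mm, loose in the track at first; about 0.45 kg. Origin: centre of the shoe's underside, on the cup's axis, 6 mm up; +x along the track, +z up. It slides with 2 to 4 N, then resistance climbs over 1 cm. 12 to 20 N along the track wedges it and it stays locked; less leaves it loose.
- cup_mouth (a point): Centre of the round hole in the top of the cup, 88 mm above the cup's origin. Hole: 21 mm in diameter, 64 mm deep, no chamfer. The cup's straight outer wall runs from 18 to 88 mm above its origin: push it from behind with the shut fingers (room for them above the rails) or grip it across the 60 mm.
- stand: Slanted drying stand fixed to the worktop: birch foot 130 x 80 x 14 mm with a steel tube, outside diameter 31 mm, bore 19 mm, bore depth 85 mm, leaning 35 degrees from vertical towards the stand's -x (roughly towards the robot). Origin: underside of the foot, +z up. The tube's bottom centre lies at (22, 0, 24) mm, its mouth at (-30, 0, 98) mm in this frame.
- paddle: Birch stirring paddle, 170 mm long, about 45 g, loose in the stand's tube, leaning about 35 degrees. Origin: centre of the handle's end (down in the tube at first, down in the cup at last); +z runs along the handle to the head. Handle round, 16 mm in diameter, to 127 mm. Head flat, from 125 to 170 mm along z, 30 mm wide along x, 14 mm thick along y; y is level at the start.
- paddle_head (a point): Middle of the paddle's head, 148 mm from the handle's end. Grip here across the 14 mm, the fingers pointing down along the handle (tool tilted as the paddle leans), and draw it out along the tube by more than 90 mm.
- spoon: Bystander: wooden spoon, 190 mm, lying on the worktop between track and stand.
- bowl: Bystander: blue melamine bowl, 140 mm across, 60 mm high, beyond the middle.
- pan_lid: Bystander: aluminium saucepan lid, 170 mm across, 38 mm high with its knob, at the right.
- canister: Bystander: clear acrylic canister with clip lid, 96 mm across, 138 mm high, at the left.
- mug: Bystander: white mug, 80 mm across, 90 mm high, at the right.
- salt: Bystander: glass jar, 44 mm across, 75 mm high, at the left.
- tin: Bystander: steel tin, 72 mm across, 100 mm high, at the left.
Things that resemble listed ones, but are neither listed nor needed, are in the scene too. Leave any red, turquoise or yellow look-alike of the paddle alone.

How it is judged:
On the way:
1. the cup is wedged tight in the track and the robot has let go of it, while the paddle is still in the drying stand (contact force between cup and rail above 12 N and x of cup in the frame of track between -0.02 and 0.075 m and contact force between the arm and cup below 0.2 N and distance between paddle and stand below 0.06 m), for 0.3 s.
At the end, for the whole second after the job is handed in: The cup sits in the track's narrowing part, wedged (the left rail still presses on its shoe with more than 12 N); the paddle stands in its hole handle down, its end within 6 mm of the hole's floor, within 8 degrees of vertical, released and at rest (contact force between cup and rail above 12 N and x of cup in the frame of track between -0.02 and 0.075 m and z of paddle in the frame of cup between 0.02 and 0.03 m and horizontal distance between paddle and cup_mouth below 0.009 m and angle between paddle's own z axis and vertical below 0.14 rad and linear speed of paddle below 0.02 m/s and linear speed of cup below 0.01 m/s); the robot touches nothing.
It fails at once if the cup is rammed into the taper: the left rail presses on its shoe with more than 42 N (contact force between cup and rail above 42 N).
It fails at once if one of the bystanders (spoon, bowl, pan lid, canister, mug, jar, tin) is moved more than 25 mm (distance of any of spoon, bowl, pan_lid, canister, mug, salt, tin from where it was at the start of the episode above 0.025 m).
It also fails if it takes over 72 s, if anything falls off the work surface, if the arm or the gripper's body presses on something with over 40 N, if the wrist force passes 120 N, or if a joint passes its speed limit or range.

## Robot

A 6-joint arm with a two-finger parallel gripper is mounted at the origin on the work surface. World frame = base frame: x ahead of the robot, y to its left, z up, the work surface at z = 0. Lengths are in m, angles in rad, forces in N, time in s.
With the tool pointing down it reaches from about 0.275 to 0.825 m from the base axis. Payload 4.9 kg.
Tool frame: the origin (TCP) lies midway between the tips of the shut fingers; the grasp point (between the pads) lies 19 mm behind it (bot.grip_depth is the distance from the TCP to the grasp point, in m); z points along the fingers, y is the line along which they close (so a half turn about z gives the same grasp; the last joint's range is limited). The gripper opens to 85 mm and grips with 20 to 120 N. Pads are 22 mm wide; open, the fingers measure 114 mm over their backs; the gripper's body (76 mm by 85 mm) begins 54 mm behind the grasp point. The pads swing forward as they close: fully open they stand 13 mm farther back than shut.
Start: joints at [-1.331, 0.326, -0.193, 1.052, 0, 1.437], TCP at [0.201, -0.512, 0.231] pointing down, gripper open.
Joint ranges: [-2.65, 2.65], [-0.97, 1.79], [-1.3, 1.35], [-1.93, 2.1], [-1.47, 1.37], [-3.14, 3.14]. Speed limits (rad/s): [2.57, 2.57, 3.14, 3.14, 3.14, 3.14].

## Interface

Orientations are given as a unit quaternion [w, x, y, z].
In Python, from cell import bot gives the robot as it stands. Calls block until the motion is done:
- bot.move_pose(position, orientation): joint-space move of the TCP to a pose.
- bot.move_linear(position, speed=0.15, rotation=None, until_force=None): straight line of the TCP; rotation=None keeps the orientation; speed is the mean speed in m/s. With until_force (N) it stops when the force on the tool has changed by that much, and returns True; else False.
- bot.goto_joints(angles): joint-space move.
- bot.set_gripper(opening, grasp_force=None): opening from 0.0 (shut) to 1.0 (fully open); grasp_force is the grip in N (None keeps the last); returns when the fingers have stopped.
- bot.wait(seconds).
- bot.solve_ik(position, orientation): joint angles nearest the present ones, or None.
- bot.camera(name): name is "side" or "top"; returns the picture (384x512x3 uint8, red, green, blue); there is no depth.
- bot.calibration(name): a dict with "mtx" (3x3 intrinsics, pixels), "k1" (the pictures are not rectified: a ray, as slopes to the right and down, at radius r is drawn at 1 + k1 r^2 times it, then the intrinsics apply), "extrinsics" (4x4, takes a point from world to camera coordinates). Camera axes: x right, y down, z forward; pixel columns grow to the right and rows downward; lengths in m; the calibration is good to about 2 mm. A picture is of the moment at which its call begins. calibration takes no time and is no camera call.
A pose or a line that the arm cannot do raises bot.PlanningError and nothing moves.
- bot.close_job(): hands the job in; it is judged then, once.
Trained networks look in the newest picture that a camera, given by its name, has taken for a name from the list of things; names that differ only in an ending like _2 or _b are one class to them, and where a whole thing is asked for, a point or a joint stands for the part that bears it (a point fixed in the world has none). Each returns a list of dicts, best first, with "confidence" (0 to 1); they miss things now and then, are a little off and sometimes report something else, mostly with a low value. They report only what shows in the picture. A call takes as long as a camera call. They do not tell look-alikes from the thing itself.
- bot.search_frame(camera, thing): "bbox" ([left, top, width, height] in pixels, round what is visible of it).
Readings, each from a call of its own:
- bot.read_clock(): time.
- bot.read_joint_positions(): joint angles.
- bot.read_joint_vel(): joint speeds.
- bot.read_joint_efforts(): joint torques, N m.
- bot.read_position(): TCP position.
- bot.read_tool_rot(): TCP orientation.
- bot.read_ft_force(): force on the tool from outside, world axes, zero at the start.
- bot.read_moment(): the same for the moment, N m.
- bot.read_gripper_width(): opening from 0.0 (shut) to 1.0 (fully open).
- bot.read_finger_force(): force on a finger pad.
Only numpy, scipy, OpenCV 4.12 (cv2) and the standard library are available. Lean on these libraries where they do the work, as an engineer would, in place of code of your own. Each camera call takes 0.05 s, during which the arm holds its last target. There are 200 camera calls.

## Working session

There is one attempt and no reset: what is moved stays moved. The work goes in short steps, each a Python script; the robot and the scene stay as the last script left them, time stands still between calls to the robot, and variables do not carry over. Pictures are saved under pics/ and viewed, at most 10 in all, crops included, and the job is handed in when it is done.

```bash
ls; mkdir -p pics
python3 - <<'E'
from cell import bot
import cv2, numpy as np
for c in("side","top"):
    im=bot.camera(c); cv2.imwrite(f"pics/{c}0.png",cv2.resize(im[:,:,::-1],(800,600),interpolation=cv2.INTER_CUBIC)); np.save(f"pics/{c}0.npy",im)
    k=bot.calibration(c); print(c,k["mtx"].tolist(),k["k1"],np.round(k["extrinsics"],4).tolist())
    for t in["track","cup","cup_mouth","stand","paddle","paddle_head","spoon"]:
        print(t,[(d["bbox"],round(d["confidence"],2)) for d in bot.search_frame(c,t)][:4])
print(bot.read_clock(),bot.read_tool_rot())
E
```

```text
pics
side [[411.4175020199054, 0.0, 251.44821157052414], [0.0, 411.4175020199054, 199.65244879997897], [0.0, 0.0, 1.0]] -0.019059119281830048 [[-0.9722, -0.2336, -0.0165, 0.4951], [-0.1238, 0.5725, -0.8105, 0.1794], [0.1988, -0.7859, -0.5855, 1.0735], [0.0, 0.0, 0.0, 1.0]]
track [([153.8, 249.5, 105.0, 65.6], 0.86), ([208.6, 255.0, 43.9, 53.5], 0.44)]
cup [([208.0, 253.9, 44.9, 54.5], 0.65)]
cup_mouth [([206.7, 252.3, 46.4, 51.9], 0.76), ([166.6, 332.8, 18.9, 41.8], 0.52)]
stand [([221.4, 167.0, 42.7, 32.9], 0.72)]
paddle [([278.2, 194.4, 37.6, 31.2], 0.78), ([247.0, 148.5, 21.4, 20.6], 0.69), ([292.6, 289.9, 58.3, 44.9], 0.59), ([164.6, 176.0, 47.1, 22.2], 0.54)]
paddle_head [([288.7, 288.2, 61.1, 43.2], 0.89), ([278.9, 197.3, 41.1, 33.0], 0.73), ([247.9, 145.1, 20.7, 24.0], 0.63), ([165.4, 174.7, 42.3, 22.5], 0.59)]
spoon [([236.9, 225.5, 61.8, 23.9], 0.57), ([158.1, 270.9, 74.6, 40.9], 0.2)]
top [[384.1882408073001, 0.0, 253.0785485155054], [0.0, 384.1882408073001, 200.0585143779104], [0.0, 0.0, 1.0]] -0.021706619825948147 [[-0.0163, -0.9998, -0.0128, 0.0263], [-0.9914, 0.0178, -0.1293, 0.5284], [0.1295, 0.0106, -0.9915, 1.2927], [0.0, 0.0, 0.0, 1.0]]
track [([183.6, 152.5, 50.7, 69.5], 0.83)]
cup [([189.8, 189.6, 25.8, 30.8], 0.84)]
cup_mouth [([192.6, 188.4, 24.3, 33.7], 0.56)]
stand [([305.8, 165.8, 25.5, 37.2], 0.58)]
paddle [([334.1, 269.2, 48.6, 25.7], 0.86), ([179.0, 252.4, 39.9, 37.9], 0.78), ([297.0, 118.3, 37.1, 27.3], 0.69), ([284.4, 218.2, 32.7, 41.8], 0.65)]
paddle_head [([287.0, 220.0, 29.4, 39.0], 0.72), ([337.8, 268.9, 46.9, 27.0], 0.7), ([179.8, 253.3, 37.9, 33.2], 0.69), ([293.0, 118.5, 42.0, 28.7], 0.62)]
spoon [([256.3, 192.2, 14.1, 56.1], 0.61)]
0.8 [ 2.75885277e-05  9.82581950e-01  1.85829792e-01 -9.01475048e-06]
```

View pics/side0.png

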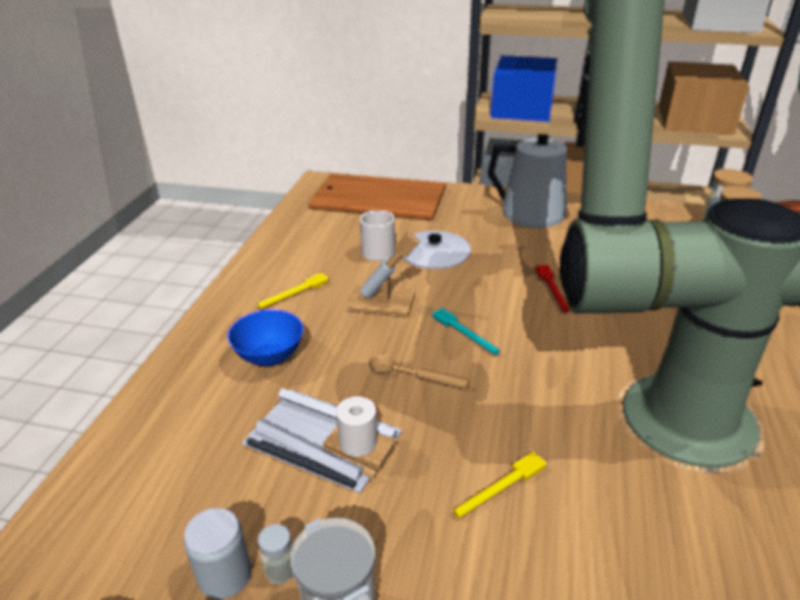

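View pics/top0.png

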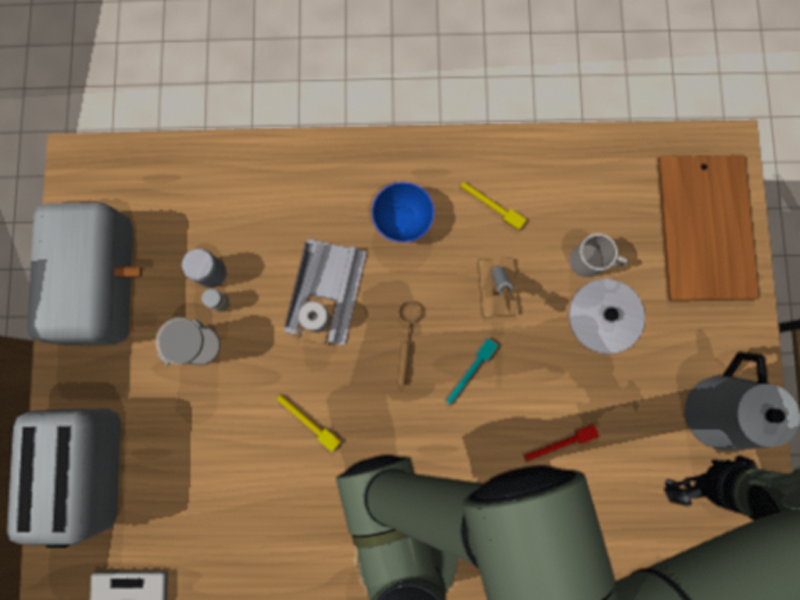

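The yellow paddles (800-px top picture: 308,424 and 493,206), the turquoise one (472,370) and the red one (562,443) lie on the table. They are look-alikes. The birch one in the stand, near (505,290), fits the description. The track is at (326,292) and the cup at (313,316). I'll confirm with one enlarged crop.

Run:
```python
import cv2, numpy as np
t=np.load("pics/top0.npy")[:,:,::-1]; s=np.load("pics/side0.npy")[:,:,::-1]
def c(im,x,y,w,h): return cv2.resize(im[y:y+h,x:x+w],(400,300),interpolation=cv2.INTER_CUBIC)
m=np.vstack([np.hstack([c(t,295,155,60,45),c(s,216,145,72,54)]),np.hstack([c(t,160,148,104,78),c(s,150,240,112,84)])])
cv2.imwrite("pics/crop0.png",m)
```

```text
(no output)
```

View pics/crop0.png

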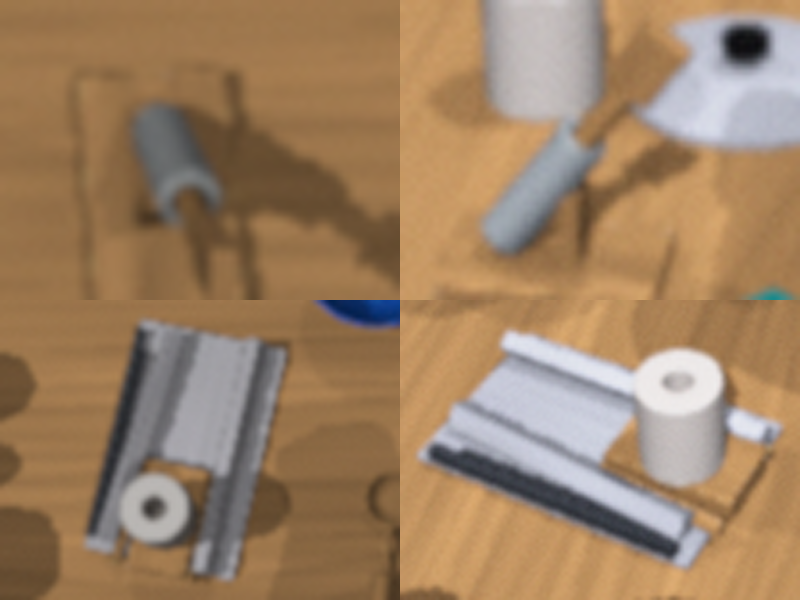

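```bash
cat > h.py <<'E'
import numpy as np, cv2
from scipy.optimize import least_squares
from scipy.spatial.transform import Rotation as R
from cell import bot
K={c:bot.calibration(c) for c in("side","top")}
def proj(c,P):
    k=K[c];T=np.array(k["extrinsics"]);p=np.atleast_2d(P)@T[:3,:3].T+T[:3,3]
    s=p[:,:2]/p[:,2:];s=s*(1+k["k1"]*(s**2).sum(1,keepdims=True));m=np.array(k["mtx"])
    return s*[m[0,0],m[1,1]]+m[:2,2]
def tri(obs): # {cam:px}
    return least_squares(lambda X:np.concatenate([proj(c,X)[0]-u for c,u in obs.items()]),[.5,0,.05])
def pose(p,pts): # p=x,y,yaw on table
    c,s=np.cos(p[2]),np.sin(p[2]);return np.atleast_2d(pts)@np.array([[c,-s,0],[s,c,0],[0,0,1]]).T+[p[0],p[1],0]
def fit(obs,p0): # obs: list cam, local pt, px
    r=least_squares(lambda p:np.concatenate([proj(c,pose(p,P))[0]-u for c,P,u in obs]),p0,loss="soft_l1")
    return r.x,[np.round(proj(c,pose(r.x,P))[0]-u,1).tolist() for c,P,u in obs]
def quat(Rm): q=R.from_matrix(Rm).as_quat();return [q[3],q[0],q[1],q[2]]
E
python3 - <<'E'
from h import *
r=tri({"top":[199.3,201.4],"side":[227.5,262.3]});print("mouth",r.x,r.fun)
mth=r.x
ob=[("top",[.11,.07,.006],[196.6,152.9]),("top",[.11,-.07,.006],[235,159.4]),("top",[-.11,.07,.006],[182,212.7]),
("side",[.11,.07,.003],[155.3,283]),("side",[-.11,.07,.003],[230.9,314.8])]
tp,e=fit(ob,[.5,.15,-.2]);print("track",tp,e)
c,s=np.cos(tp[2]),np.sin(tp[2]);d=mth[:2]-tp[:2];print("cup in track",c*d[0]+s*d[1],-s*d[0]+c*d[1])
r=tri({"top":[323.2,182.3],"side":[249.2,169.4]});print("tube mouth",r.x,r.fun)
ob=[("top",[-.030,0,.098],[323.2,182.3]),("side",[-.030,0,.098],[249.2,169.4]),("top",[.065,.04,.014],[306.,165.3]),("top",[.065,-.04,.014],[331,165.3])]
sp,e=fit(ob,[.5,-.2,0]);print("stand",sp,e)
# overlay
def seg(im,cam,sc,ox,oy,pts,col):
    q=((proj(cam,pts)-[ox,oy]+.5)*sc).astype(int)
    cv2.polylines(im,[q.reshape(-1,1,2)],False,col,1)
def box(x,y,z): return np.array([[x,y,z],[x,-y,z],[-x,-y,z],[-x,y,z],[x,y,z]])
t=np.linspace(0,2*np.pi,30)
a=np.radians(35);ax=np.array([-np.sin(a),0,np.cos(a)]);ux=np.array([np.cos(a),0,np.sin(a)]);uy=np.array([0,1,0])
def ring(o,r): return np.array(o)+r*np.outer(np.cos(t),ux)+r*np.outer(np.sin(t),uy)
bb=np.array([-.030,0,.098])-.085*ax
tiles=[]
for cam,ox,oy,w,h in[("top",293,155,64,48),("side",214,140,76,57),("top",160,148,104,78),("side",150,240,112,84)]:
    sc=400/w;im=np.load(f"pics/{cam}0.npy")[:,:,::-1][oy:oy+h,ox:ox+w];im=cv2.resize(im,(400,300),interpolation=cv2.INTER_CUBIC)
    raw=im.copy()
    for pts,col in[(box(.065,.04,.014),(0,0,255)),(ring([-.03,0,.098],.0155),(0,255,0)),(ring([.022,0,.024],.0155),(0,255,0))]+[(bb+np.array([q0*ux*.015+uy*.007*k+ax*z for q0,z in[(1,.125),(1,.17),(-1,.17),(-1,.125),(1,.125)]]),(255,0,255)) for k in(-1,1)]:
        seg(im,cam,sc,ox,oy,pose(sp,pts),col)
    seg(im,cam,sc,ox,oy,pose(tp,box(.11,.07,.006)),(0,0,255))
    seg(im,cam,sc,ox,oy,mth+np.c_[.03*np.cos(t),.03*np.sin(t),0*t],(0,255,0))
    tiles.append(im)
cv2.imwrite("pics/ov.png",np.vstack([np.hstack(tiles[:2]),np.hstack(tiles[2:])]))
E
```

```text
mouth [0.5191187  0.19379467 0.0971298 ] [ 0.00982493  0.04920156 -0.03544363 -0.00509574]
track [ 0.58524837  0.17388893 -0.23116547] [[0.3, -0.3], [-0.2, 1.1], [0.4, -0.6], [-0.1, 0.8], [0.1, -0.1]]
cup in track -0.06893127690543244 0.004225137925296059
tube mouth [ 0.57082658 -0.21626395  0.09992881] [ 0.2387152   1.26429347 -1.22060732 -0.16785177]
stand [ 0.59417634 -0.21621503 -0.0102045 ] [[0.1, 3.4], [0.8, 0.6], [1.2, -2.0], [-1.2, -2.2]]
```

View pics/ov.png

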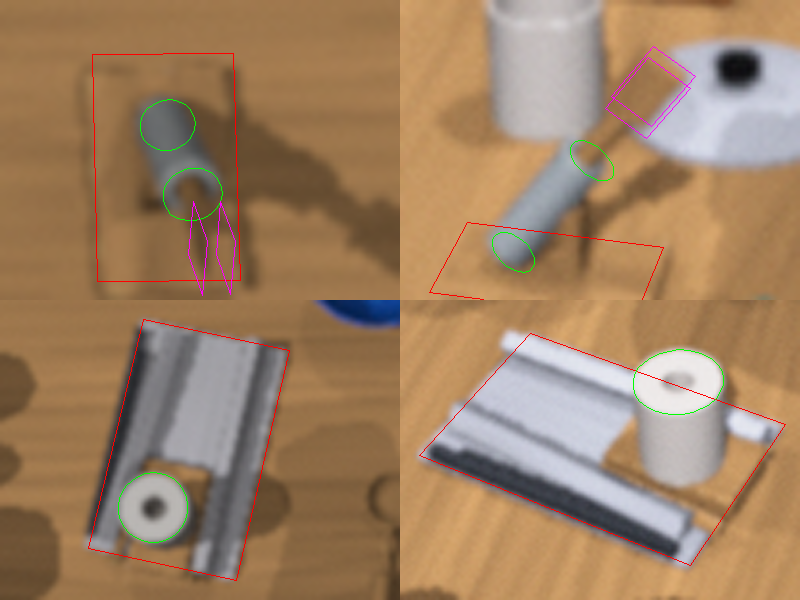

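The track and cup fit well: the mouth is 97 mm high against an expected 94. The stand fit is off, so I'll measure it again on a larger clean crop.

Run:
```python
import cv2, numpy as np
t=np.load("pics/top0.npy")[:,:,::-1]; s=np.load("pics/side0.npy")[:,:,::-1]
f=lambda im,x,y,w,h,W:cv2.createCLAHE(3,(2,2)) and cv2.resize(im[y:y+h,x:x+w],(W,600),interpolation=cv2.INTER_CUBIC)
m=np.hstack([f(t,300,160,40,60,400),f(s,218,146,50,75,400)])
m=cv2.convertScaleAbs(m,alpha=1.5,beta=-30)
cv2.imwrite("pics/st.png",m)
```

```text
(no output)
```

View pics/st.png

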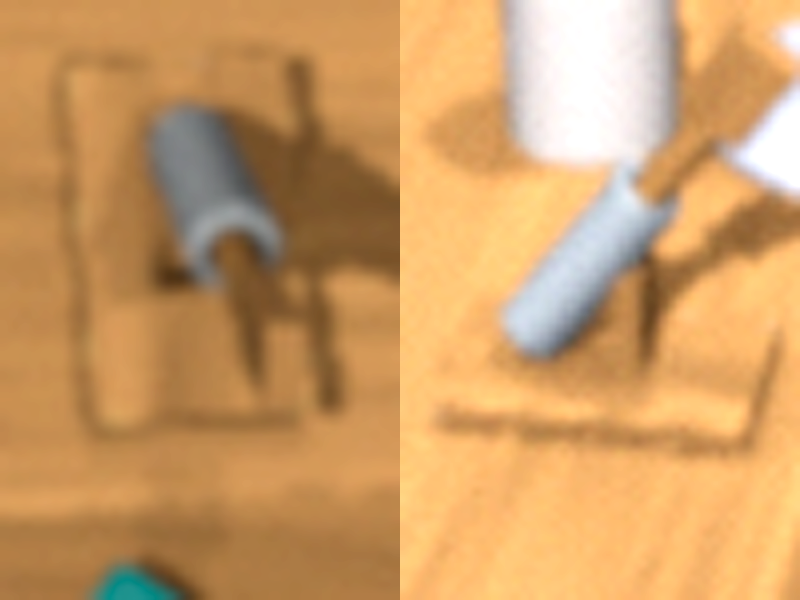

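```bash
cat > st.py <<'E'
from h import *
T=lambda x,y:np.array([300+x/10-.5,160+y/10-.5]); S=lambda x,y:np.array([218+(x-400)/8-.5,146+y/8-.5])
a=np.radians(35);ax=np.array([-np.sin(a),0,np.cos(a)]);ux=np.array([np.cos(a),0,np.sin(a)]);uy=np.array([0,1,0])
bb=np.array([-.030,0,.098])-.085*ax
if __name__=="__main__":
    print("mouth",tri({"top":T(233,247),"side":S(652,183)}).x)
    ob=[("top",[-.03,0,.098],T(233,247)),("side",[-.03,0,.098],S(652,183)),("top",[.065,.04,.014],T(62,58)),("top",[-.065,.04,.014],T(92,430)),
    ("top",[.065,-.04,.014],T(292,52)),("top",[-.065,-.04,.014],T(320,412)),("side",[.065,.04,.007],S(438,418)),("side",[-.065,.04,.007],S(747,442))]
    sp,e=fit(ob,[.57,-.2,0]);print("stand",sp,e)
    np.save("sp.npy",sp)
    t=np.linspace(0,2*np.pi,30)
    ring=lambda o,r:np.array(o)+r*np.outer(np.cos(t),ux)+r*np.outer(np.sin(t),uy)
    box=lambda x,y,z:np.array([[x,y,z],[x,-y,z],[-x,-y,z],[-x,y,z],[x,y,z]])
    m=cv2.imread("pics/st.png")
    for cam,f in(("top",lambda q:(q-[300,160]+.5)*10),("side",lambda q:(q-[218,146]+.5)*8+[400,0])):
        for pts,col in[(box(.065,.04,.014),(0,0,255)),(ring([-.03,0,.098],.0155),(0,255,0)),(ring([.022,0,.024],.0155),(0,255,0))]+[(bb+np.array([q0*ux*.015+uy*.007*k+ax*z for q0,z in[(1,.125),(1,.17),(-1,.17),(-1,.125),(1,.125)]]),(255,0,255)) for k in(-1,1)]:
            cv2.polylines(m,[f(proj(cam,pose(sp,pts))).astype(int).reshape(-1,1,2)],False,col,1)
    cv2.imwrite("pics/st2.png",m)
E
python3 st.py
```

```text
mouth [ 0.56720258 -0.21319822  0.10547946]
stand [ 0.5885539  -0.21506243  0.04469198] [[0.7, 3.1], [2.8, 1.8], [0.3, 0.2], [0.2, -0.7], [-0.2, -0.6], [0.2, -0.3], [-1.1, 0.2], [-0.3, 1.2]]
```

View pics/st2.png

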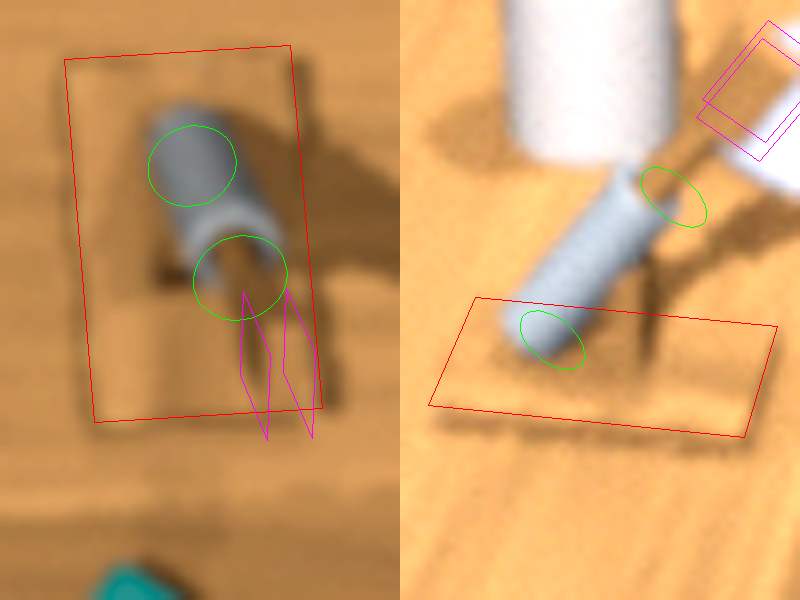

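The foot outline fits on its own, but the tube sits about 8 mm farther out than it predicts, so the foot isn't centred on the stand's origin. I'll fit the tube with that offset left free. Next I push the cup.

```bash
cat > fit2.py <<'E'
from st import *
ob=[("top",[-.03,0,.098],T(233,247)),("side",[-.03,0,.098],S(652,183)),("top",[.022,0,.024],T(187,143)),("side",[.022,0,.024],S(532,330))]
fo=[("top",[.065,.04,.014],T(62,58)),("top",[-.065,.04,.014],T(92,430)),("side",[-.065,.04,.007],S(747,442)),("side",[.065,.04,.007],S(438,418))]
f=lambda p:np.concatenate([proj(c,pose(p[:3],P))[0]-u for c,P,u in ob]+[proj(c,pose(p[:3],np.add(P,[p[3],p[4],0])))[0]-u for c,P,u in fo])
r=least_squares(f,[.59,-.21,0,0,0],loss="soft_l1");print(r.x,np.round(r.fun,1) if 0 else np.round(f(r.x),1))
np.save("sp.npy",r.x[:3])
E
python3 fit2.py
cat > trk.py <<'E'
from h import *
tp=np.array([0.58525,0.17389,-0.23117]);ex=np.array([np.cos(tp[2]),np.sin(tp[2]),0]);ey=np.array([-ex[1],ex[0],0]);dn=np.array([0,0,-1.])
Q=quat(np.c_[ex,np.cross(dn,ex),dn]);o=np.array([tp[0],tp[1],0])
W=lambda u,v,z:(o+u*ex+v*ey+[0,0,z]).tolist()
U=lambda:((np.array(bot.read_position())-o)@np.c_[ex,ey,[0,0,1]])
FT=lambda:np.array(bot.read_ft_force())@np.c_[ex,ey,[0,0,1]]
E
python3 - <<'E'
from trk import *
bot.set_gripper(0.0)
bot.move_pose(W(-.14,.0042,.25),Q); print(np.round(U(),4),bot.read_clock())
bot.move_linear(W(-.14,.0042,.047),speed=.15); f0=FT();print(f0)
np.save("f0.npy",f0)
hit=bot.move_linear(W(-.085,.0042,.047),speed=.03,until_force=1.5)
print(hit,np.round(U(),4),np.round(FT()-f0,2),bot.read_clock())
E
```

```text
[ 5.97888658e-01 -2.15096825e-01  4.78124813e-02 -1.06667013e-02
  1.24514904e-04] [ 0.7  0.3 -0.1  1.4  0.4 -0.3 -0.2  0.9  0.4  0.6  0.4 -0.3  0.2  1.1
 -0.7  0.2]
[-0.1398  0.0039  0.25  ] 4.95
[-0.58036593  0.04823211  0.30292643]
True [-0.1102  0.004   0.0466] [-0.38 -0.99  0.13] 7.5
```

Contact came at u = -110 mm. That puts the cup centre at -69 mm, which matches the camera. I keep pushing in small steps and watch the force.

Run:
```python
from trk import *
f0=np.load("f0.npy")
u,h=U()[0],[]
while u<.05:
    d=.004 if not h or -h[-1][1]<5 else .0012
    u+=d; bot.move_linear(W(u,.0042,.047),speed=.03 if d>.002 else .012)
    x=U()[0]; f=(FT()-f0); h.append((round(x*1e3,1),round(f[0],2),round(f[1],2),round(f[2],2)))
    if -f[0]>15: break
print(h[::3][-14:],h[-3:],bot.read_clock())
```

```text
[(np.float64(-106.2), np.float64(0.34), np.float64(-0.92), np.float64(-0.21)), (np.float64(-93.6), np.float64(0.89), np.float64(0.13), np.float64(-0.08)), (np.float64(-81.7), np.float64(1.28), np.float64(0.17), np.float64(-0.4)), (np.float64(-69.6), np.float64(0.61), np.float64(0.9), np.float64(-1.11)), (np.float64(-57.6), np.float64(0.11), np.float64(0.44), np.float64(-0.84)), (np.float64(-46.5), np.float64(-2.5), np.float64(0.09), np.float64(-0.66)), (np.float64(-41.3), np.float64(-9.81), np.float64(1.08), np.float64(4.76)), (np.float64(-39.8), np.float64(-14.75), np.float64(0.72), np.float64(6.05))] [(np.float64(-40.6), np.float64(-14.68), np.float64(-0.12), np.float64(4.55)), (np.float64(-39.8), np.float64(-14.75), np.float64(0.72), np.float64(6.05)), (np.float64(-39.2), np.float64(-18.13), np.float64(0.2), np.float64(6.64))] 13.8917
```

The push reached about 17 N with the cup at about +2 mm, which is within the wedging range. I'll back off, probe the cup lightly from the right side for its exact lateral position, and take pictures.

Run:
```python
from trk import *
bot.move_linear(W(-.075,.0042,.047),speed=.08)
print("free",np.round(FT()-np.load("f0.npy"),2))
bot.move_linear(W(-.075,.0042,.14),speed=.2)
Q2=quat(np.c_[ey,np.cross(dn,ey),dn])
Q2b=quat(np.c_[-ey,np.cross(dn,-ey),dn])
for q in(Q2,Q2b):
    j=bot.solve_ik(W(.0018,-.075,.14),q); print(np.round(j,2) if j is not None else j)
q=min((Q2,Q2b),key=lambda q:abs(np.array(bot.solve_ik(W(.0018,-.075,.14),q))[5]-bot.read_joint_positions()[5]))
bot.move_pose(W(.0018,-.075,.14),q)
bot.move_linear(W(.0018,-.075,.05),speed=.12)
bot.wait(.2)
hit=bot.move_linear(W(.0018,-.02,.05),speed=.02,until_force=1.5); x=U()
print(hit,np.round(x,4),"cup v",x[1]+.041)
bot.move_linear(W(.0018,-.075,.05),speed=.12); bot.move_linear(W(.0018,-.075,.14),speed=.2)
print(bot.read_clock())
```

```text
free [ 1.31 -0.05 -0.92]
[ 0.05  0.45 -0.25  0.87  0.    1.85]
[ 0.05  0.45 -0.25  0.87  0.   -1.29]
True [ 0.0016 -0.0396  0.0496] cup v 0.0013915724554233733
20.2833
```

The cup's lateral offset is +1.4 mm. Now I plan the paddle grasp and go for it.

```bash
cat > pad.py <<'E'
from trk import *
import st
sp=np.load("sp.npy");Rz=R.from_euler("z",sp[2]).as_matrix()
AX=Rz@st.ax;EY=Rz@st.uy;B=pose(sp,st.bb-.0015*st.ux)[0]
G=.131  # TCP along paddle from handle end
def qg(s): return quat(np.c_[np.cross(s*EY,-AX),s*EY,-AX])
P=lambda d:(B+AX*(G+d)).tolist()
E
python3 - <<'E'
from pad import *
print(np.round(B,4),np.round(AX,3),P(0),P(.11))
best=None
for s in(1,-1):
    for d in(.11,0,.13):
        j=bot.solve_ik(P(d),qg(s)); print(s,d,np.round(j,2) if j is not None else j)
s=1 if abs((bot.solve_ik(P(.1),qg(1)) if bot.solve_ik(P(.1),qg(1)) is not None else [9]*6)[5])<1.6 else -1
print("s",s)
bot.set_gripper(.7)
p=np.array(P(.11));
bot.move_pose(P(.11),qg(s)); print(bot.read_clock(),np.round(bot.read_position(),4))
im=np.hstack([cv2.resize(bot.camera(c)[y:y+75,x:x+50,::-1],(400,600),interpolation=cv2.INTER_CUBIC) for c,x,y in(("top",295,160),("side",225,115))])
cv2.imwrite("pics/pre.png",im)
E
```

```text
[ 0.6154 -0.2143  0.0275] [-0.573 -0.027  0.819] [0.5403412544049728, -0.2178504082169976, 0.13482062938276707] [0.4773199494868595, -0.22086591137532638, 0.22492735425455615]
1 0.11 [-0.84 -0.01 -0.8   0.36  0.46 -0.79]
1 0 [-0.72  0.23 -0.83  0.04  0.41 -0.67]
1 0.13 [-0.87 -0.04 -0.79  0.42  0.47 -0.82]
-1 0.11 [-0.84 -0.01 -0.8   0.36  0.46  2.35]
-1 0 [-0.72  0.23 -0.83  0.04  0.41  2.47]
-1 0.13 [-0.87 -0.04 -0.79  0.42  0.47  2.33]
s 1
22.1917 [ 0.4778 -0.2206  0.2251]
```

View pics/pre.png

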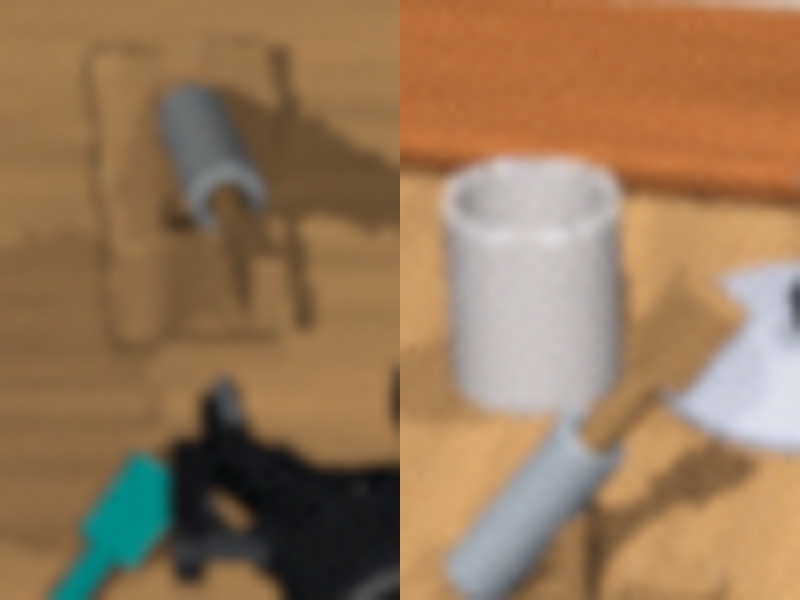

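Run:
```python
from pad import *
q=bot.read_tool_rot();print(q,qg(1));M=R.from_quat([q[1],q[2],q[3],q[0]]).as_matrix();print(np.round(M,2))
p=np.array(bot.read_position())
print("tcp px",proj("top",p),"in crop",(proj("top",p)-[295,160])*8, "finger tips", (proj("top",[p+.03*M[:,1],p-.03*M[:,1]])-[295,160])*8)
cv2.imwrite("pics/pre2.png",cv2.resize(bot.camera("top")[150:300,240:440,::-1],(800,600),interpolation=cv2.INTER_CUBIC))
```

```text
[ 0.30051014 -0.02379133  0.95345194  0.00755162] [np.float64(0.30061987566022025), np.float64(-0.022797615273699483), np.float64(0.9534444351310298), np.float64(0.007188060485126463)]
[[-0.82 -0.05  0.57]
 [-0.04  1.    0.03]
 [-0.57  0.   -0.82]]
tcp px [[333.21941805 207.32993272]] in crop [[305.75534437 378.63946177]] finger tips [[224.42987048 384.1357834 ]
 [387.03953086 373.14280103]]
```

View pics/pre2.png

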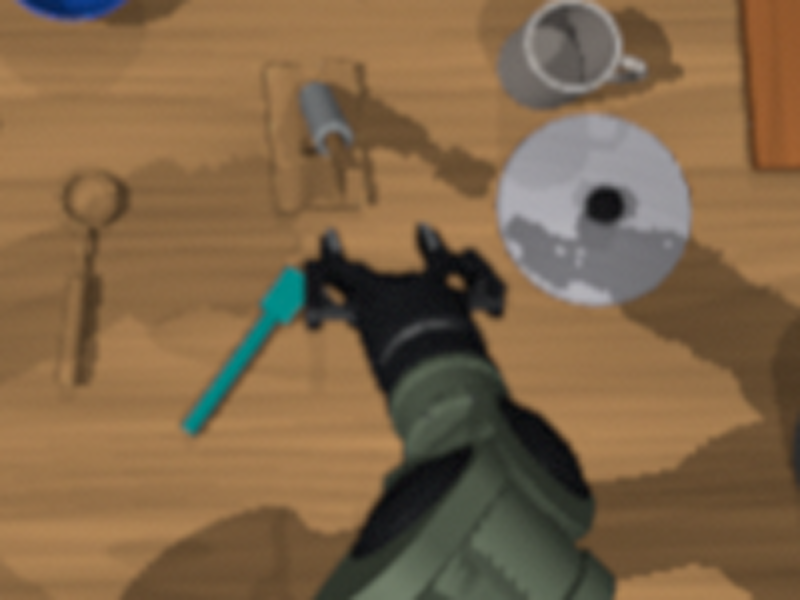

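The fingers straddle the paddle's line at (330,238) and (428,232), with the head end at about (345,200). The turquoise paddle at (290,290) is clear of the fingers. I'll compare the predicted tip with the picture, then grasp.

Run:
```python
from pad import *
e=proj("top",B+.17*AX)[0];print("tip pred",e,"seen ~(326,200)")
assert abs(e-[326,200]).max()<5
f0=np.array(bot.read_ft_force())
hit=bot.move_linear(P(0),speed=.08,until_force=6); print(hit,np.round((np.array(bot.read_position())-B)@AX,4),np.round(np.array(bot.read_ft_force())-f0,1))
if not hit:
    bot.set_gripper(0.0,grasp_force=40); print("width",bot.read_gripper_width()*85,bot.read_finger_force(),np.round(np.array(bot.read_ft_force())-f0,1),bot.read_clock())
```

```text
tip pred [328.60702451 196.62251965] seen ~(326,200)
False 0.1313 [ 0.2 -1.  -0.9]
width 13.567673938923603 41.479416489601135 [-2.2 -0.4  2.1] 24.3417
```

The grasp measures 13.6 mm against a 14 mm head. Next I draw it out, turn it upright with tool x across the side camera's view, so tilt and offset show there, and hover over the cup.

```bash
cat >> pad.py <<'E'
cx=np.array([-.9722,-.2336,0]);cx/=np.linalg.norm(cx);VR=np.c_[cx,np.cross(dn,cx),dn];VQ=quat(VR)
CU,CV=.0018,.0014
C=np.array(W(CU,CV,0))
E
python3 - <<'E'
from pad import *
bot.move_linear(P(.13),speed=.12); print("w",bot.read_gripper_width()*85,bot.read_clock())
bot.move_pose([.47,-.15,.32],VQ)
bot.move_pose([C[0],C[1],.255],VQ); bot.wait(.3)
print(bot.read_gripper_width()*85,bot.read_clock(),np.round(bot.read_position(),4),C, "end pred px",proj("side",np.array(bot.read_position())-[0,0,G]),"hole",proj("side",C+[0,0,.094]),proj("top",C+[0,0,.094]))
s=bot.camera("side");np.save("pics/s1.npy",s);np.save("pics/t1.npy",bot.camera("top"))
u=int(proj("side",C)[0][0])
cv2.imwrite("pics/hov.png",cv2.resize(s[185:305,u-40:u+40,::-1],(400,600),interpolation=cv2.INTER_CUBIC)); print("x0",u-40)
E
```

```text
w 13.283793426212357 25.575
13.360522015982507 27.9917 [0.5876 0.174  0.2554] [0.58732288 0.17484035 0.        ] end pred px [[201.63872098 243.88066419]] hole [[202.71748962 253.48352928]] [[205.17665202 181.12613436]]
x0 165
```

View pics/hov.png

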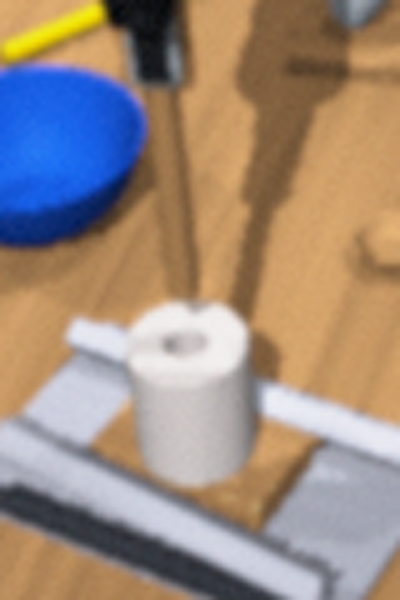

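Run:
```python
from pad import *
p=np.array(bot.read_position())
f=lambda X:(proj("side",X)-[165,185]+.5)*5
print("pads tip, mid, end",np.round(f([p,p-[0,0,.065],p-[0,0,.131]]),1))
print("hole pred",f(C+[0,0,.094]), "dpx per cx mm",f(p-[0,0,.131]+.001*cx)-f(p-[0,0,.131]),"per depth mm",f(p-[0,0,.131]+.001*VR[:,1])-f(p-[0,0,.131]))
# enlarge handle, contrast
s=np.load("pics/s1.npy")[195:260,188:228,::-1]
m=cv2.resize(s,(369,600),interpolation=cv2.INTER_CUBIC);g=cv2.convertScaleAbs(m,alpha=2,beta=-110)
t=np.load("pics/t1.npy")[155:215,180:230,::-1]
cv2.imwrite("pics/hov2.png",np.hstack([g,cv2.resize(t,(431,517),interpolation=cv2.INTER_CUBIC)[:600] if 0 else cv2.copyMakeBorder(cv2.resize(t,(430,516),interpolation=cv2.INTER_CUBIC),0,84,0,0,0)]))
```

```text
pads tip, mid, end [[159.6  75.1]
 [173.1 190.1]
 [185.7 297.8]]
hole pred [[191.0874481  344.91764639]] dpx per cx mm [[ 2.09293965 -0.02483958]] per depth mm [[-0.20528168  1.41172773]]
```

View pics/hov2.png

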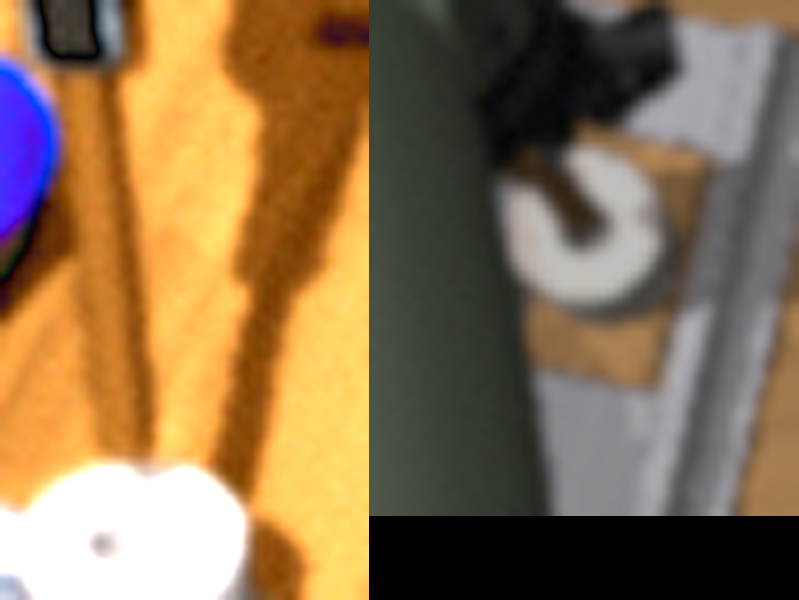

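The handle reads vertical and centred in the side view, within 0.5° of the prediction. In the top view its end is seen right over the hole. I now refine the cup's mouth numerically in both cameras, by ring contrast.

```bash
cat > ring.py <<'E'
from pad import *
from scipy.optimize import minimize
th=np.linspace(0,2*np.pi,120,endpoint=False)
def score(im,cam,x,y,amin=None):
    sm=lambda r:cv2.remap(im,*[a.astype(np.float32).reshape(1,-1) for a in proj(cam,np.c_[x+r*np.cos(th),y+r*np.sin(th),0*th+.094]).T],cv2.INTER_LINEAR)[0].astype(float)
    d=sm(.028)-sm(.0325)
    return -np.clip(d,0,60).mean()
def scan(im,cam,c,lim=.008):
    g=np.arange(-lim,lim+1e-9,.0005);S=np.array([[score(im,cam,c[0]+a,c[1]+b) for b in g] for a in g])
    w=np.clip(-S-np.percentile(-S,97),0,None);A,Bm=np.meshgrid(g,g,indexing="ij")
    return np.array([c[0]+(w*A).sum()/w.sum(),c[1]+(w*Bm).sum()/w.sum()]),-S.min()
E
python3 - <<'E'
from ring import *
gr=lambda f:cv2.GaussianBlur(np.load(f"pics/{f}.npy").astype(np.float32).min(2),(0,0),.5)
M=np.c_[ex,ey][:2]
for n,c0 in(("0",np.array(W(-.069,.003,0))),("1",C)):
    for cam,f in(("top","top0" if n=="0" else "t1"),("side","side0" if n=="0" else "s1")):
        r,s=scan(gr(f),cam,c0); print(n,cam,"uv mm",np.round((r-o[:2])@M*1e3,2),round(s,1))
E
```

```text
0 top uv mm [-69.01   3.47] 48.4
0 side uv mm [-67.79   1.43] 47.6
1 top uv mm [2.47 4.28] 48.7
1 side uv mm [4.14 0.83] 41.9
```

Run:
```python
from pad import *
c=np.array(W(.0023,.0017,0))
def at(z,d=(0,0)):return [c[0]+d[0],c[1]+d[1],z]
bot.move_linear(at(.240),speed=.1)
offs=[(0,0)]+[(r*np.cos(a),r*np.sin(a)) for r in(.0018,.0032) for a in np.arange(6)*np.pi/3+(.5 if r>.002 else 0)]
ztop=None;ok=False
for d in offs:
    if ztop: bot.move_linear(at(ztop+.004,d),speed=.06)
    hit=bot.move_linear(at(.185,d),speed=.04,until_force=4); p=np.array(bot.read_position())
    print(np.round(np.array(d)*1e3,1),hit,np.round(p,4),np.round(bot.read_ft_force(),1),bot.read_clock())
    if p[2]<.205: ok=True;break
    ztop=p[2]
    if bot.read_clock()>48:break
print(ok,bot.read_gripper_width()*85)
```

```text
[0. 0.] False [0.5881 0.1751 0.1853] [-0.3  0.3 -0.4] 29.9167
True 13.724915989258774
```

It went in at the first try. On down to the floor.

Run:
```python
from pad import *
c=np.array(W(.0023,.0017,0))
hit=bot.move_linear([c[0],c[1],.150],speed=.025,until_force=4); p=bot.read_position(); print(hit,np.round(p,4),np.round(bot.read_ft_force(),1))
bot.move_linear([c[0],c[1],p[2]+.0005],speed=.02)
bot.set_gripper(.6); bot.wait(.3)
bot.move_linear([c[0],c[1],p[2]+.11],speed=.12); bot.wait(.3)
print(bot.read_clock(),np.round(bot.read_ft_force(),1))
s=bot.camera("side")
for n in("paddle_head","cup"):print([(d["bbox"],round(d["confidence"],2)) for d in bot.search_frame("side",n)][:5])
print("expected head top/bottom/mouth px",proj("side",c+[[0,0,.20],[0,0,.155],[0,0,.094]]).round(1).tolist())
# where brown sits vs. cup mouth: print rows along the axis
for z in(.10,.11,.13,.15,.17,.19,.198,.205,.22):
    u,v=proj("side",c+[0,0,z])[0].round().astype(int); print(z,(u,v),s[v,u-8:u+9:2].tolist())
```

```text
True [0.5879 0.175  0.1618] [-0.8 -0.2  4.3]
33.2 [-0.3 -0.8  0.5]
[([288.7, 287.5, 62.4, 43.8], 0.78), ([164.7, 173.3, 45.8, 23.6], 0.62), ([275.9, 197.5, 45.5, 30.7], 0.61), ([192.5, 215.7, 14.6, 37.4], 0.55)]
[([184.2, 245.6, 43.4, 46.8], 0.95), ([184.6, 333.0, 57.2, 50.9], 0.43)]
expected head top/bottom/mouth px [[198.4, 219.3], [200.2, 234.4], [202.5, 253.5]]
0.1 (np.int64(202), np.int64(252)) [[228, 223, 222], [223, 216, 215], [182, 175, 171], [147, 114, 85], [158, 119, 76], [133, 101, 66], [188, 179, 175], [236, 233, 232], [236, 231, 231]]
0.11 (np.int64(202), np.int64(249)) [[239, 236, 235], [240, 236, 236], [234, 227, 224], [161, 127, 95], [160, 119, 79], [127, 96, 65], [187, 178, 177], [241, 238, 237], [241, 237, 237]]
0.13 (np.int64(201), np.int64(242)) [[182, 140, 92], [190, 145, 92], [185, 140, 91], [154, 114, 74], [158, 117, 77], [132, 94, 58], [198, 152, 100], [206, 157, 104], [141, 103, 67]]
0.15 (np.int64(200), np.int64(236)) [[176, 135, 87], [178, 136, 88], [162, 121, 79], [139, 103, 67], [164, 124, 82], [134, 101, 66], [141, 107, 68], [197, 151, 99], [205, 159, 10
[... 215 characters left out ...]
(223)) [[102, 76, 50], [152, 114, 73], [161, 121, 80], [163, 122, 79], [170, 126, 84], [170, 127, 85], [165, 125, 81], [137, 103, 64], [184, 142, 93]]
0.198 (np.int64(199), np.int64(220)) [[99, 76, 65], [202, 154, 102], [211, 161, 106], [219, 169, 115], [220, 171, 113], [217, 170, 112], [220, 170, 113], [164, 122, 80], [191, 145, 94]]
0.205 (np.int64(198), np.int64(218)) [[22, 55, 144], [128, 97, 74], [195, 148, 96], [203, 155, 101], [207, 160, 106], [209, 161, 106], [210, 162, 105], [194, 147, 95], [186, 142, 92]]
0.22 (np.int64(198), np.int64(212)) [[18, 68, 178], [31, 74, 177], [110, 91, 114], [121, 89, 58], [166, 124, 81], [203, 155, 100], [198, 148, 100], [191, 145, 92], [198, 153, 99]]
```

The descent stopped where the handle's end must meet the hole's floor (TCP at 0.162 m, expected 0.161). The released paddle shows upright in the cup, and the cup hasn't moved. I'm handing it in.

```bash
python3 -c "
from cell import bot
print(bot.close_job())"
```

```text
the job is handed in; nothing more can be done
None
```

The job is handed in: I pressed the cup into the track with about 18 N, and the paddle stands upright and released in its hole, down to the floor by the force reading. I didn't re-test the wedge after letting go, and no verdict came back.

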